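# Tip the sticks into the drying stack, socket the frames and yoke on top

## Task

Tip the tray of brown sticks out into the bottom frame of the drying stack, bring any stick that missed into it, and stand the empty tray back upright on the bench. Then stack every loose drying frame on the bottom frame, all four corner posts fully home in the sockets below (either way round, any order), and finish with the heavy-ended hold-down yoke on the very top in the same way, carrying it level by its balance point. Leave the other things on the bench where they are.

Things in the scene. Friction and masses are not known exactly. Their poses are not given: they have to be found in the camera images.
- base_frame: Bottom frame of the stack, fixed to the bench: open box, wood sides 45 mm high (8 mm thick), 4 mm floor, 132 x 92 mm free inside. Origin at its centre on the bench; x along its long side, z up. Four steel posts 24 mm square, 60 mm high, at x = +-70, y = +-50 mm, each with a 16 mm square socket 20 mm deep in its top. A frame seated on it has its origin 46 mm above this one.
- frame_a: Loose drying frame, 164 x 124 x 74 mm, 0.3 to 0.5 kg, balanced at its centre. Origin at its centre, level with the tips of its feet (0 on the bench); x along the long side, z up. Grip bar of wood along x over the centre: 14 mm thick (y), 108 mm free length, from 48 to 70 mm up; below it two blue rolls are strapped to the deck, tops at 37 mm. For posts and feet see frame_b.
- frame_b: Like frame_a. Posts 24 mm square at x = +-70, y = +-50 mm; under each a round foot 12 mm across, 14 mm long, tip tapered; in each top (74 mm up) a 16 mm square socket 20 mm deep. The feet have 2 mm play all round; they drop into the four sockets below until post stands on post: its origin is then 60 mm above that of the loose frame below. It fits turned by 180 degrees too.
- frame_c: Loose frame just like frame_a and frame_b. One of the three may be absent; the others are then all there are to stack.
- top_yoke: Loose H-shaped hold-down yoke of dark steel, 0.35 to 0.65 kg. Origin at its centre, level with the tips of its feet, z up. Spine along x: 14 mm thick (y), from 16 to 42 mm up; cross pieces at x = +-70 mm. A bright weight stands on the +x one (x = 55 to 85 mm, to 62 mm up), so it balances at x = +37 mm. Feet as on the frames; seated, its origin is 60 mm above the top frame's. Fits either way round.
- tray: Loose aluminium tray, 130 x 100 mm, about 0.2 kg, sides 32 mm high, open at its mouth (+x edge, x = 67 mm; a low ramp there rises to 11 mm). Origin under its middle; x from back wall to mouth, z up. On the back wall (x = -62 mm) a wooden grip plate: 12 mm thick (x), 50 mm wide (y), from 30 to 70 mm up. The sticks lie across it and roll out when it is tipped mouth down by 45 to 65 degrees.
- stick_0: Brown stick that starts in the tray, 67 x 23 x 18 mm. Origin at the middle of its underside as it first lies, x along it.
- stick_1: Brown stick that starts in the tray, 77 x 23 x 17 mm. Origin at the middle of its underside as it first lies, x along it.
- stick_2: Brown stick that starts in the tray, 67 x 23 x 18 mm. Origin at the middle of its underside as it first lies, x along it.
- stick_3: Brown stick that starts in the tray, 77 x 23 x 17 mm. Origin at the middle of its underside as it first lies, x along it.
- marker: Bystander: white and black marker pen, 135 mm long. Origin under its middle.
- masking_roll: Bystander: narrow roll of masking tape, 92 mm across, 25 mm high. Origin under its middle.
- tape_roll: Bystander: wide roll of parcel tape, 96 mm across, 48 mm high. Origin under its middle.
- stamp: Bystander: hand stamp with turned wooden handle, 26 x 50 mm, 74 mm high. Origin under its middle.
Mind the look-alikes: they are no part of the job. What is shaped like the stick_2 but pink is not meant.

How it is judged:
On the way, in this order (a step that is already met when the one before it is completed fails the run):
1. the tray is tipped, mouth down, by more than 35 degrees over the bottom frame (angle between tray's own z axis and vertical above 0.61 rad and horizontal distance between tray and base_frame below 0.16 m and height (world z) of tray above 0.06 m), for 0.2 s.
2. all sticks lie in the bottom frame and the tray stands upright on the bench again (x of stick_0 in the frame of base_frame between -0.07 and 0.07 m and y of stick_0 in the frame of base_frame between -0.05 and 0.05 m and z of stick_0 in the frame of base_frame between -0.01 and 0.05 m and x of stick_1 in the frame of base_frame between -0.07 and 0.07 m and y of stick_1 in the frame of base_frame between -0.05 and 0.05 m and z of stick_1 in the frame of base_frame between -0.01 and 0.05 m and x of stick_2 in the frame of base_frame between -0.07 and 0.07 m and y of stick_2 in the frame of base_frame between -0.05 and 0.05 m and z of stick_2 in the frame of base_frame between -0.01 and 0.05 m and x of stick_3 in the frame of base_frame between -0.07 and 0.07 m and y of stick_3 in the frame of base_frame between -0.05 and 0.05 m and z of stick_3 in the frame of base_frame between -0.01 and 0.05 m and angle between tray's own z axis and vertical below 0.1 rad and height (world z) of tray between -0.005 and 0.008 m), for 0.2 s.
3. every loose drying frame is seated in the stack (horizontal distance between each of frame_a, frame_b, frame_c and base_frame below 0.012 m and angle between the x axis of each of frame_a, frame_b, frame_c and the x axis of base_frame, either way round below 0.12 rad and angle between each of frame_a, frame_b, frame_c's own z axis and vertical below 0.035 rad and (z of frame_a in the frame of base_frame between 0.042 and 0.05 m or z of frame_a in the frame of base_frame between 0.102 and 0.11 m or z of frame_a in the frame of base_frame between 0.162 and 0.17 m) and (z of frame_b in the frame of base_frame between 0.042 and 0.05 m or z of frame_b in the frame of base_frame between 0.102 and 0.11 m or z of frame_b in the frame of base_frame between 0.162 and 0.17 m) and (z of frame_c in the frame of base_frame between 0.042 and 0.05 m or z of frame_c in the frame of base_frame between 0.102 and 0.11 m or z of frame_c in the frame of base_frame between 0.162 and 0.17 m)), for 0.2 s.
4. the yoke is carried level (within 12 degrees), over 70 mm above the bench (height (world z) of top_yoke above 0.07 m and angle between top_yoke's own z axis and vertical below 0.21 rad), for 0.4 s.
At the end, for the whole second after the job is handed in: All sticks in the bottom frame; tray upright on the bench; every frame and, uppermost, the yoke seated: within 12 mm of the bottom frame's centre line, 7 degrees of its direction (either way round), 2 degrees of level and 4 mm of the seated height; all at rest (all of step 2 and all of step 3 and horizontal distance between top_yoke and base_frame below 0.012 m and angle between the x axis of top_yoke and the x axis of base_frame, either way round below 0.12 rad and angle between top_yoke's own z axis and vertical below 0.035 rad and (z of top_yoke in the frame of base_frame between 0.162 and 0.17 m or z of top_yoke in the frame of base_frame between 0.222 and 0.23 m) and z of top_yoke in the frame of frame_a above 0.04 m and z of top_yoke in the frame of frame_b above 0.04 m and z of top_yoke in the frame of frame_c above 0.04 m and linear speed of each of frame_a, frame_b, frame_c, top_yoke, tray below 0.02 m/s); the robot touches nothing.
It fails at once if a bystander (marker, tape rolls, hand stamp) is moved more than 5 cm (distance of any of marker, masking_roll, tape_roll, stamp from where it was at the start of the episode above 0.05 m).
Of frame_a, frame_b, frame_c only 2 to 3 are there at a start; the rules pass over those that are not, and their reading is None.
At some moment in a run one of frame_a, frame_b, frame_c, top_yoke may be knocked a few centimetres aside while the robot is not near it.
Once in a run the grip may slacken for a moment while it holds something.
It also fails if it takes over 210 s, if anything falls off the work surface, if the arm or the gripper's body presses on something with over 40 N, if the wrist force passes 120 N, or if a joint passes its speed limit or range.

## Robot

A 6-joint arm with a two-finger parallel gripper is mounted at the origin on a cart in front of the work surface, level with it; the furniture and walls round the work are solid. World frame = base frame: x ahead of the robot, y to its left, z up, the work surface at z = 0. Lengths are in m, angles in rad, forces in N, time in s.
With the tool pointing down it reaches from about 0.25 to 0.8 m from the base axis. Payload 3.9 kg.
Tool frame: the origin (TCP) lies between the finger pads; the fingertips stand 25 mm ahead of it and the grasp point (between the pads) lies 6 mm ahead of it; z points along the fingers, y is the line along which they close (so a half turn about z gives the same grasp; the last joint's range is limited). The gripper opens to 85 mm and grips with 20 to 120 N. Pads are 22 mm wide; open, the fingers measure 114 mm over their backs; the gripper's body (76 mm by 85 mm) begins 54 mm behind the grasp point. The pads swing forward as they close: fully open they stand 13 mm farther back than shut.
Start: joints at [-1.232, 0.26, -0.138, 1.173, 0, 1.571], TCP at [0.174, -0.495, 0.256] pointing down, gripper open.
Joint ranges: [-2.78, 2.78], [-0.83, 1.72], [-1.28, 1.37], [-1.9, 2.12], [-1.57, 1.48], [-3.14, 3.14]. Speed limits (rad/s): [2.57, 2.57, 3.14, 3.14, 3.14, 3.14].

## Interface

Orientations are given as a unit quaternion [w, x, y, z].
In Python, from cell import r gives the robot as it stands. Calls block until the motion is done:
- r.move_to(position, orientation): joint-space move of the TCP to a pose.
- r.servo_line(position, rotation=None, v=0.15, until_force=None): straight line of the TCP; rotation=None keeps the orientation; v is the mean speed in m/s. With until_force (N) it stops when the force on the tool has changed by that much, and returns True; else False.
- r.movej(angles): joint-space move.
- r.move_gripper(opening, force=None): finger opening in m; force is the grip in N (None keeps the last); returns when the fingers have stopped.
- r.dwell(seconds).
- r.solve_ik(position, orientation): joint angles nearest the present ones, or None.
- r.read_camera(name): name is "side" or "top" or "wrist"; returns a dict with "image" (420x560x3 uint8, red, green, blue), "intrinsics" (3x3 intrinsics, pixels), "rvec" (rotation vector, rad) and "tvec" (3), from world to camera coordinates, as OpenCV has them. Camera axes: x right, y down, z forward; pixel columns grow to the right and rows downward; lengths in m; the calibration is good to about 2 mm. The wrist camera is an equidistant fisheye: a pixel r from the principal point sees the ray r / f radians off the axis. A picture is of the moment at which its call begins. There is no depth.
A pose or a line that the arm cannot do raises r.PlanningError and nothing moves.
- r.sign_off(): hands the job in; it is judged then, once.
Readings, each from a call of its own:
- r.read_time_s(): time.
- r.read_joint_pos(): joint angles.
- r.read_joint_velocities(): joint speeds.
- r.read_joint_torque(): joint torques, N m.
- r.read_eef_pos(): TCP position.
- r.read_tool_rot(): TCP orientation.
- r.read_wrist_force(): force on the tool from outside, world axes, zero at the start.
- r.read_moment(): the same for the moment, N m.
- r.read_grip_width(): finger opening in m.
- r.read_gripper_force(): force on a finger pad.
Only numpy, scipy, OpenCV 4.12 (cv2) and the standard library are available. Lean on these libraries where they do the work, as an engineer would, in place of code of your own. Each camera call takes 0.05 s, during which the arm holds its last target. There are 200 camera calls.

## Working session

There is one attempt and no reset: what is moved stays moved. The work goes in short steps, each a Python script; the robot and the scene stay as the last script left them, time stands still between calls to the robot, and variables do not carry over. Pictures are saved under pics/ and viewed, at most 14 in all, crops included, and the job is handed in when it is done.

```bash
ls; mkdir -p pics
python3 - <<'E'
from cell import r
import cv2,numpy as np
for n in ["side","top"]:
    c=r.read_camera(n); cv2.imwrite(f"pics/{n}0.png",cv2.resize(c["image"][:,:,::-1],(800,600),interpolation=cv2.INTER_CUBIC))
    cv2.imwrite(f"{n}0.png",c["image"][:,:,::-1])
    R=cv2.Rodrigues(np.array(c["rvec"],float))[0]; print(n,np.round(c["intrinsics"],1).tolist(),"campos",-R.T@np.array(c["tvec"]).ravel(),R[2])
E
```

```text
pics
side [[426.4, 0.0, 289.3], [0.0, 426.4, 210.6], [0.0, 0.0, 1.0]] campos [ 0.30101394 -1.05440192  0.75222701] [ 0.18831536  0.80197272 -0.5669013 ]
top [[408.4, 0.0, 283.4], [0.0, 408.4, 204.2], [0.0, 0.0, 1.0]] campos [ 0.38523667 -0.0157217   1.19306994] [ 0.11896322  0.0040945  -0.99289022]
```

View pics/top0.png

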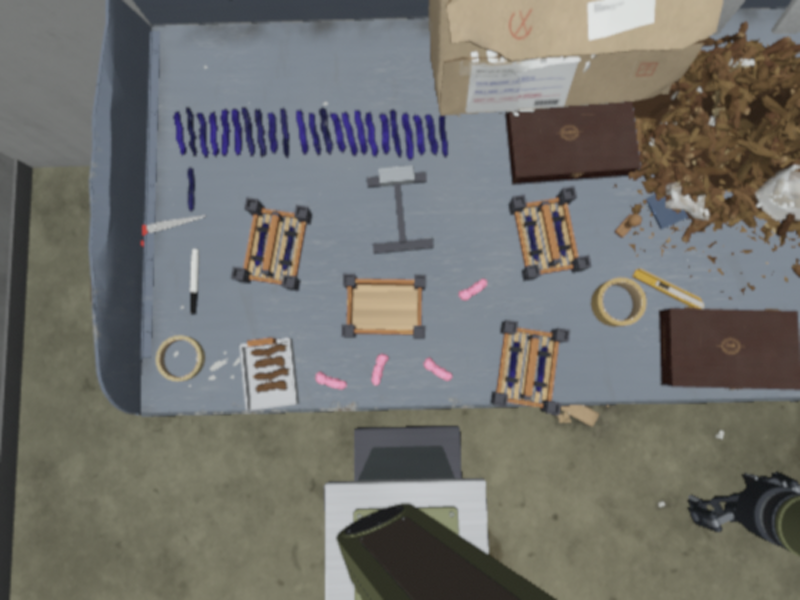

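View pics/side0.png

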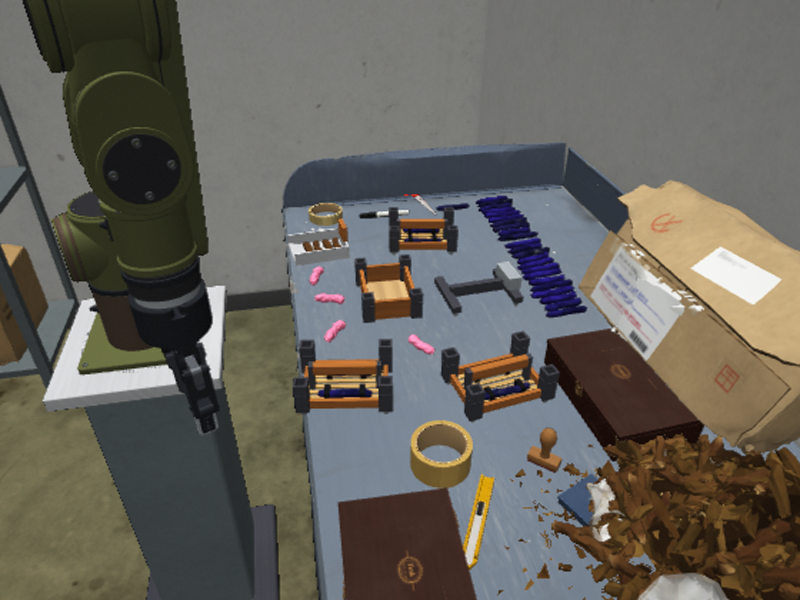

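Top picture: robot at the bottom and +x up. Base frame at (384,306). Three loose frames at (273,245), (547,235) and (530,367), and the yoke at (402,210) with its weight at (396,175). Tray at (268,372), with its grip plate at (262,342) and mouth toward the robot. The four brown sticks are in the tray. The pink ones at (330,381), (379,370), (438,369) and (473,290) are look-alikes.

Next I fit poses by silhouette.

```bash
cat > h.py <<'E'
import numpy as np,cv2
from scipy.optimize import minimize
from scipy.spatial.transform import Rotation as Ro
def cam(c): return np.array(c["intrinsics"],float),np.array(c["rvec"],float),np.array(c["tvec"],float)
def proj(c,P,fish=False):
    K,rv,t=cam(c); P=np.asarray(P,float).reshape(-1,1,3)
    if fish: return cv2.fisheye.projectPoints(P,rv.reshape(3,1),t.reshape(3,1),K,np.zeros(4))[0].reshape(-1,2)
    return cv2.projectPoints(P,rv,t,K,None)[0].reshape(-1,2)
def ray(c,uv,z,fish=False):
    "pixel -> world point at height z"
    K,rv,t=cam(c); R=cv2.Rodrigues(rv)[0]; uv=np.array([[uv]],float)
    d=((cv2.fisheye.undistortPoints if fish else cv2.undistortPoints)(uv,K,np.zeros(4))).ravel()
    o=-R.T@t.ravel(); d=R.T@np.array([*d,1]); return o+d*(z-o[2])/d[2]
def box(x0,x1,y0,y1,z0,z1): return np.array([[x,y,z] for x in(x0,x1) for y in(y0,y1) for z in(z0,z1)])
def tf(P,p): # p=x,y,yaw,(z)
    c,s=np.cos(p[2]),np.sin(p[2]); z=p[3] if len(p)>3 else 0
    return P@np.array([[c,s,0],[-s,c,0],[0,0,1]])+[p[0],p[1],z]
def posts(z0,z1): return [box(sx*.07-.012,sx*.07+.012,sy*.05-.012,sy*.05+.012,z0,z1) for sx in(1,-1) for sy in(1,-1)]
M={"frame":posts(.014,.074),"base":posts(0,.06),
"yoke":[box(-.07,.07,-.007,.007,.016,.042)]}
S=8
def mask(c,shape,boxes,p,fish=False):
    m=np.zeros((shape[0]*2,shape[1]*2),np.uint8)
    for b in boxes:
        q=proj(c,tf(b,p),fish)*2+.5
        h=cv2.convexHull(np.round(q*16).astype(np.int32)); cv2.fillConvexPoly(m,h,255,cv2.LINE_AA,4)
    return cv2.resize(m,(shape[1],shape[0]),interpolation=cv2.INTER_AREA)/255.
def dark(img):
    f=img.astype(float); mx=f.max(2); sat=mx-f.min(2)
    return ((mx<75)&(sat<22)).astype(float)
def fit(c,boxes,p0,D,R=.13,fish=False,zc=.05):
    "silhouette fit of boxes to soft mask D, pose x,y,yaw"
    D=cv2.GaussianBlur(D,(0,0),1.0); z=p0[3] if len(p0)>3 else 0
    k=proj(c,[[p0[0]+R*np.cos(a),p0[1]+R*np.sin(a),zc+z] for a in np.arange(0,6.3,.3)],fish)
    roi=np.zeros(D.shape,np.uint8); cv2.fillConvexPoly(roi,cv2.convexHull(np.round(k).astype(np.int32)),1)
    def cost(q): return (((cv2.GaussianBlur(mask(c,D.shape,boxes,[q[0],q[1],q[2],z],fish),(0,0),1.0)-D)*roi)**2).sum()
    p=np.array(p0[:3])
    for st in (.015,.004):
        o=minimize(cost,p,method="Nelder-Mead",options=dict(initial_simplex=np.vstack([p]+[p+d for d in np.diag([st,st,st*8])]),xatol=1e-4,fatol=1e-3)); p=o.x
    return p,o.fun/D[roi>0].sum()
def down(yaw): # tool z down, tool y (closing) at angle yaw+90deg about world z (yaw: tool x direction)
    q=(Ro.from_euler("z",yaw)*Ro.from_euler("x",np.pi)).as_quat(); return [q[3],q[0],q[1],q[2]]
def q4(R): q=R.as_quat(); return [q[3],q[0],q[1],q[2]]
E
python3 - <<'E'
from cell import r; from h import *
c=r.read_camera("top"); img=c["image"]; D=dark(img)
for k,(u,v) in dict(base=(384,306),A=(273,245),B=(547,235),C=(530,367),yoke=(402,210),tray=(268,372)).items():
    print(k,ray(c,[u*.7,v*.7],.05 if k!="tray" else .03).round(3))
g=lambda u,v,z=.07: ray(c,[u*.7,v*.7],z)[:2]
out=img.copy()
for k,m,(u,v),yaw in [("base","base",(384,306),1.57),("A","frame",(273,245),0),("B","frame",(547,235),0),("C","frame",(530,367),0)]:
    best=min((fit(c,M[m],[*g(u,v,.06),yaw+d],D) for d in (-.2,0,.2)),key=lambda a:a[1]); print(k,best[0].round(4),round(best[1],3))
    e=mask(c,D.shape,M[m],best[0]); out[(e>.3)&(e<.7)]=[0,255,0]
# yoke: feet bars x=+-70
Y=[box(-.07,.07,-.007,.007,.016,.042)]+[box(s*.07-.012,s*.07+.012,-.062,.062,.016,.042) for s in(1,-1)]
D2=((img.max(2)<115)&(img.max(2).astype(int)-img.min(2)<30)).astype(float)
best=fit(c,Y,[*g(402,210,.03),0],D2,R=.11,zc=.03); print("yoke",best)
e=mask(c,D.shape,Y,best[0]); out[(e>.3)&(e<.7)]=[0,255,0]
cv2.imwrite("pics/fit1.png",cv2.resize(out[70:300,80:430,::-1],(800,526),interpolation=cv2.INTER_CUBIC))
E
```

```text
base [0.495 0.031 0.05 ]
A [0.623 0.25  0.05 ]
B [ 0.629 -0.297  0.05 ]
C [ 0.369 -0.25   0.05 ]
yoke [ 0.687 -0.01   0.05 ]
tray [0.372 0.264 0.03 ]
base [0.2546 0.0735 0.7863] 0.185
A [ 0.6243  0.2512 -0.1816] 1.012
B [ 0.6305 -0.2985  0.1498] 0.946
C [ 0.3695 -0.2468 -0.1858] 1.735
yoke (array([ 0.68838097, -0.00332218,  0.06907162]), np.float64(0.4662129965225168))
```

View pics/fit1.png

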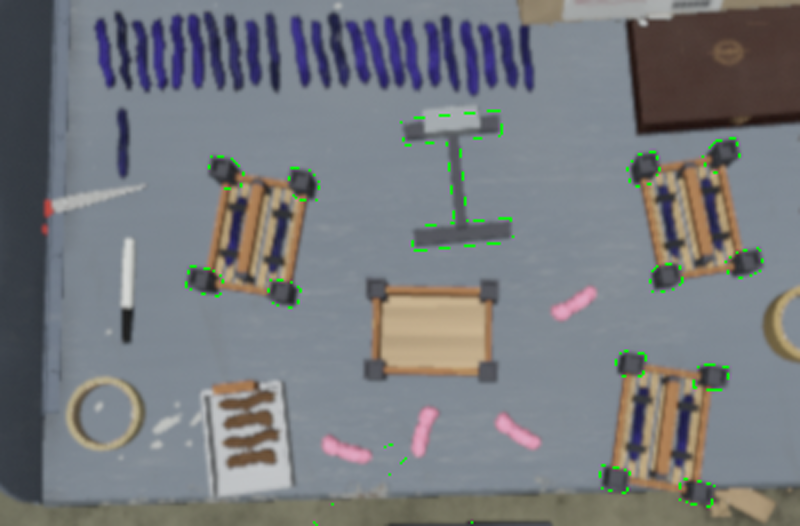

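The loose frames (outlines) fit well, but the base's dark mask needs loosening. I'll fit the base and tray now.

Run:
```python
from cell import r; from h import *
c=r.read_camera("top"); img=c["image"]; f=img.astype(int); mx=f.max(2); sat=mx-f.min(2)
p=proj(c,tf(M["base"][0],[.495,.031,1.57])).mean(0).astype(int); print("base post px",img[p[1]-2:p[1]+3:2,p[0]-2:p[0]+3:2].reshape(-1,3).tolist())
out=img.copy()
for th in (75,90,100):
    D=((mx<th)&(sat<25)).astype(float)
    b=fit(c,M["base"],[.495,.031,1.57],D,R=.105); print(th,b[0].round(4),round(b[1],3))
e=mask(c,D.shape,M["base"],b[0]); out[(e>.3)&(e<.7)]=[0,255,0]
W=((mx>165)&(sat<35)).astype(np.uint8); W[:, :165]=0; W[:,212:]=0; W[:230]=0; W[292:]=0
n,l,st,ce=cv2.connectedComponentsWithStats(W); i=1+st[1:,4].argmax()
ct=np.argwhere(l==i)[:,::-1].astype(float)
w=np.array([ray(c,q,.032)[:2] for q in ct],np.float32)
rc=cv2.minAreaRect(w*1000); print("tray",rc, st[i])
for q in cv2.boxPoints(rc): cv2.circle(out,tuple(np.round(proj(c,[[q[0]/1000,q[1]/1000,.032]])[0]).astype(int)),1,(255,0,0),-1)
cv2.imwrite("pics/fit2.png",cv2.resize(out[180:300,155:305,::-1],(750,600),interpolation=cv2.INTER_CUBIC))
```

```text
base post px [[82, 83, 90], [83, 84, 91], [83, 83, 89], [82, 84, 90], [85, 86, 93], [83, 82, 88], [83, 85, 91], [84, 86, 93], [79, 80, 86]]
75 [0.3606 0.2477 0.4767] 0.171
90 [0.497  0.0322 1.524 ] 1.741
100 [0.497  0.0317 1.5247] 0.291
tray ((368.5118713378906, 269.95001220703125), (133.08551025390625, 109.68818664550781), 6.126519203186035) [165 236  42  51 829]
```

View pics/fit2.png

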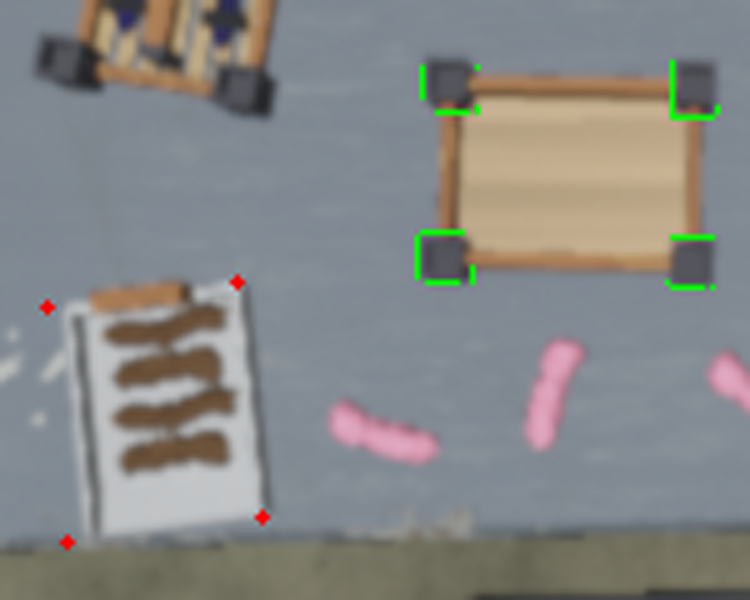

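Fit is good enough for the pour: tray yaw about π+0.107, plate top at crop (138,297). Next I'll check IK for the whole grasp-and-pour sequence with both wrist options.

```bash
cat > pour.py <<'E'
from h import *
B=np.array([.497,.032]); BY=1.5247
my=BY+np.pi/2; m=np.array([np.cos(my),np.sin(my)])
G=np.array([-.062,0,.060]); LIP=np.array([.067,0,0])
ty=np.pi+.107
def rel(s): return Ro.from_euler("z",s*np.pi/2)*Ro.from_euler("x",np.pi)
def pose(t,s,lz=.065,off=-.025):
    R=Ro.from_euler("z",my)*Ro.from_euler("y",t); lip=np.array([*(B+off*m),lz])
    return lip+R.apply(G-LIP), q4(R*rel(s))
def traypose(xy,yaw,s,dz=0): # tray plate centre xy on bench
    return [xy[0],xy[1],G[2]+dz], q4(Ro.from_euler("z",yaw)*rel(s))
E
python3 - <<'E'
from cell import r; from pour import *
c=r.read_camera("top"); P=ray(c,[182.6,239.4],.07)[:2]; print(P)
for s in (1,-1):
    print(s,[None if (j:=r.solve_ik(*traypose(P,ty,s,d))) is None else np.round(j,2).tolist() for d in (0,.12)])
    for t in (0,20,40,60,65): 
        j=r.solve_ik(*pose(np.radians(t),s)); print(t,None if j is None else np.round(j,2).tolist())
E
```

```text
[0.42967379 0.26800564]
1 [[0.56, 0.4, -0.5, 0.67, 0.0, -1.12], [0.56, 0.27, -0.33, 0.97, 0.0, -1.12]]
0 [0.04, 0.55, -0.03, 0.99, 0.0, -1.49]
20 [0.06, 0.27, -0.45, 0.51, -0.04, -1.47]
40 [0.09, 0.06, -0.86, -0.05, -0.09, -1.46]
60 None
65 None
-1 [[0.56, 0.4, -0.5, 0.67, 0.0, 2.02], [0.56, 0.27, -0.33, 0.97, 0.0, 2.02]]
0 [0.04, 0.55, -0.03, 0.99, 0.0, 1.66]
20 [0.06, 0.27, -0.45, 0.51, -0.04, 1.67]
40 [0.09, 0.06, -0.86, -0.05, -0.09, 1.68]
60 None
65 None
```

Run:
```python
from cell import r; import pour; from pour import *
b=pour.my
for d in (0,90,180,270):
  pour.my=b+np.radians(d); pour.m=np.array([np.cos(pour.my),np.sin(pour.my)])
  for s in (1,-1):
    for lz in (.065,.09):
      o=[]
      for t in (0,20,40,50,55,60): 
        j=r.solve_ik(*pose(np.radians(t),s,lz)); o.append(None if j is None else np.round(j,2).tolist())
      print(d,s,lz,sum(x is not None for x in o),o[0],o[-1],o[-2] if o[-1] is None else "")
```

```text
0 1 0.065 5 [0.04, 0.55, -0.03, 0.99, 0.0, -1.49] None [0.13, 0.03, -1.18, -0.6, -0.15, -1.47]
0 1 0.09 6 [0.04, 0.53, 0.01, 1.05, 0.0, -1.49] [0.15, -0.01, -1.25, -0.7, -0.17, -1.47] 
0 -1 0.065 5 [0.04, 0.55, -0.03, 0.99, 0.0, 1.66] None [0.13, 0.03, -1.18, -0.6, -0.15, 1.67]
0 -1 0.09 6 [0.04, 0.53, 0.01, 1.05, 0.0, 1.66] [0.15, -0.01, -1.25, -0.7, -0.17, 1.67] 
90 1 0.065 6 [0.35, 0.37, -0.34, 0.86, 0.0, -2.74] [-0.36, 0.52, -0.34, 1.21, 0.97, 2.56] 
90 1 0.09 6 [0.35, 0.35, -0.3, 0.92, 0.0, -2.74] [-0.36, 0.49, -0.31, 1.27, 0.97, 2.56] 
90 -1 0.065 6 [0.35, 0.37, -0.34, 0.86, 0.0, 0.4] [-0.36, 0.52, -0.34, 1.21, 0.97, -0.58] 
90 -1 0.09 6 [0.35, 0.35, -0.3, 0.92, 0.0, 0.4] [-0.36, 0.49, -0.31, 1.27, 0.97, -0.58] 
180 1 0.065 6 [0.11, 0.07, -0.76, 0.74, 0.0, 1.73] [0.03, 0.93, 0.41, 2.09, 0.07, 1.61] 
180 1 0.09 5 [0.11, 0.04, -0.71, 0.82, 0.0, 1.73] None [0.03, 0.83, 0.34, 2.03, 0.07, 1.62]
180 -1 0.065 6 [0.11, 0.07, -0.76, 0.74, 0.0, -1.41] [0.03, 0.93, 0.41, 2.09, 0.07, -1.53] 
180 -1 0.09 5 [0.11, 0.04, -0.71, 0.82, 0.0, -1.41] None [0.03, 0.83, 0.34, 2.03, 0.07, -1.53]
270 1 0.065 6 [-0.24, 0.32, -0.42, 0.83, 0.0, -0.2] [0.46, 0.62, -0.17, 1.47, -0.86, 0.83] 
270 1 0.09 6 [-0.24, 0.3, -0.38, 0.89, 0.0, -0.2] [0.46, 0.59, -0.15, 1.53, -0.86, 0.83] 
270 -1 0.065 6 [-0.24, 0.32, -0.42, 0.83, 0.0, 2.94] [0.46, 0.62, -0.17, 1.47, -0.86, -2.31] 
270 -1 0.09 6 [-0.24, 0.3, -0.38, 0.89, 0.0, 2.94] [0.46, 0.59, -0.15, 1.53, -0.86, -2.31]
```

Run:
```python
from cell import r; from pour import *
P=np.array([.4297,.268]); s=1
p,q=traypose(P,ty,s,.12); r.move_gripper(.05); r.move_to(p,q)
c=r.read_camera("wrist"); cv2.imwrite("pics/w1.png",c["image"][:,:,::-1])
print(proj(c,[[P[0],P[1],.07]],True), r.read_time_s())
```

```text
[[284.23944026 214.86410836]] 3.5833
```

View pics/w1.png

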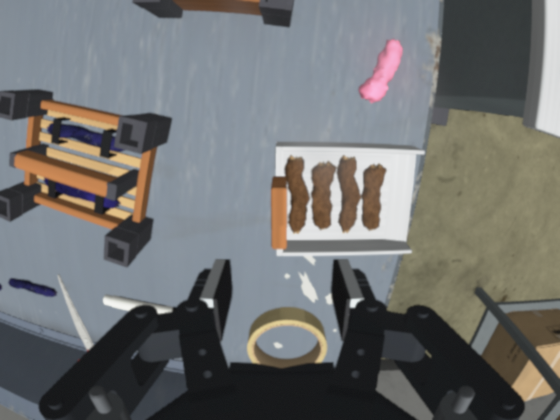

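Wrist picture: the plate's top is centred at (279,213), about 5 px from the prediction, and the tray is square to the fingers. I'll correct for that, grip and pour.

Run:
```python
from cell import r; from pour import *
s=1; c=r.read_camera("wrist"); P=ray(c,[279,213],.07,True)[:2]; print("P",P)
p,q=traypose(P,ty,s,.0); hit=r.servo_line(p,q,v=.12,until_force=12); print("hit",hit,r.read_eef_pos()[2])
r.move_gripper(.0,80); print("w",r.read_grip_width(),r.read_gripper_force())
if .008<r.read_grip_width()<.02:
    r.servo_line([p[0],p[1],p[2]+.11],v=.12)
    print("w",r.read_grip_width(),r.read_wrist_force())
    pp,qq=pose(0,s,.10,-.04); r.servo_line([pp[0],pp[1],p[2]+.11],qq,v=.15); 
    for t in (0,10,20,30,40,48,55): r.servo_line(*pose(np.radians(t),s,.07,-.03),v=.08)
    r.dwell(.6); print("t",r.read_time_s(),"w",r.read_grip_width())
    c=r.read_camera("top"); cv2.imwrite("pics/t2.png",cv2.resize(c["image"][150:300,100:300,::-1],(800,600),interpolation=cv2.INTER_CUBIC))
    c=r.read_camera("side"); cv2.imwrite("pics/s2.png",cv2.resize(c["image"][130:280,180:380,::-1],(800,600),interpolation=cv2.INTER_CUBIC))
```

```text
P [0.43375324 0.2669154 ]
hit False 0.06059210918594391
w 0.011047283790239617 78.42207670211792
w 0.010808990784963623 [ 0.4478693   0.48526031 -3.92604395]
t 12.5583 w 0.010533073166229251
```

View pics/s2.png

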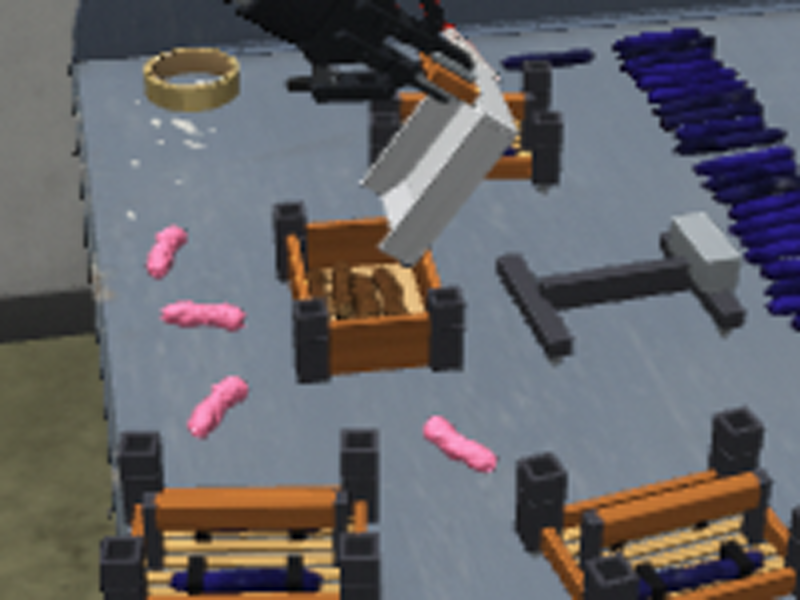

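Sticks lie in the bottom frame, around (360,295), and the tray looks empty. I'll put the tray back in its place and check the frame from above with the wrist camera.

Run:
```python
from cell import r; from pour import *
s=1; P=np.array([.4338,.2669])
for t in (40,20,0): r.servo_line(*pose(np.radians(t),s,.09,-.04),v=.2)
p,q=traypose(P,ty,s,.09); r.servo_line(p,q,v=.2)
p,q=traypose(P,ty,s,.015); r.servo_line(p,q,v=.15)
p,q=traypose(P,ty,s,-.004); print(r.servo_line(p,q,v=.03,until_force=4),r.read_eef_pos()[2])
r.move_gripper(.05); r.servo_line([p[0],p[1],.2],v=.2)
r.move_to([.497,.032,.28],down(BY)); r.move_gripper(.03)
print(r.read_time_s(),np.round(r.read_joint_pos(),2))
c=r.read_camera("wrist"); cv2.imwrite("w2.png",c["image"][:,:,::-1])
t=r.read_camera("top"); 
a=cv2.resize(c["image"],(560,420)); b=cv2.resize(t["image"][170:300,150:320],(550,420),interpolation=cv2.INTER_CUBIC)
cv2.imwrite("pics/c2.png",cv2.resize(np.hstack([a,b])[:,:,::-1],(800,303),interpolation=cv2.INTER_AREA))
cv2.imwrite("pics/w2.png",cv2.resize(c["image"],(800,600),interpolation=cv2.INTER_CUBIC)[:,:,::-1])
```

```text
True 0.06067777995717055
21.5167 [ 0.06  0.2  -0.15  1.22  0.    1.68]
```

View pics/w2.png

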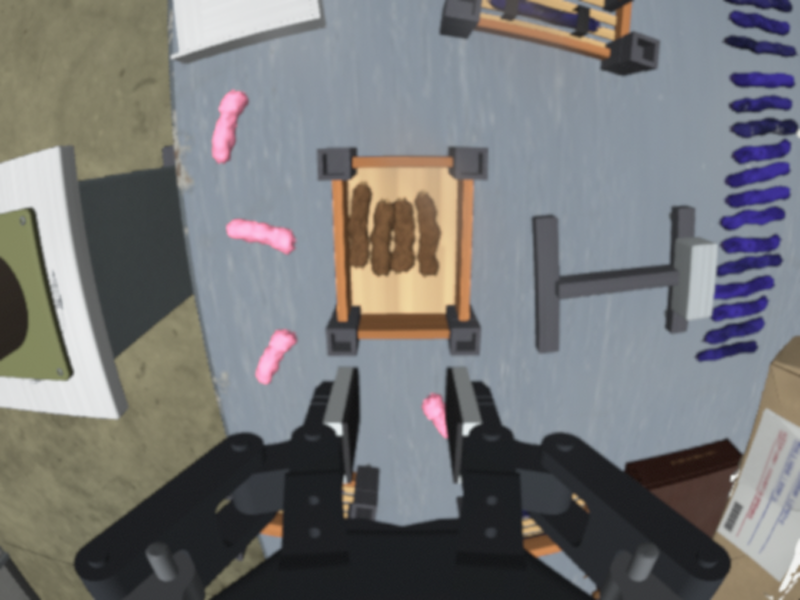

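All four sticks are in the frame at (350–440,185–275), and the tray stands upright at top left. Next is a precise socket fit for the base from this wrist view, plus views of the loose frames from the same relative pose so camera bias cancels.

```bash
cat >> h.py <<'E'
def sq(h,z): return [np.array([[sx*.07+a*h,sy*.05+b*h,z] for a,b in((-1,-1),(1,-1),(1,1),(-1,1))]) for sx in(1,-1) for sy in(1,-1)]
def sockfit(c,p0,ztop,show=None):
    "fit four post tops: ring (24 mm sq minus 16 mm sq) brighter than hole, darker-edge outside; returns x,y,yaw"
    g=cv2.cvtColor(c["image"],cv2.COLOR_RGB2LAB).astype(np.float32)
    f=4
    K,rv,t=cam(c)
    # rectify the plane z=ztop around p0: 0.5 mm per px
    n=480; s=.0005; u=(np.arange(n)-n/2)*s
    X,Y=np.meshgrid(u,u,indexing="ij"); cs,sn=np.cos(p0[2]),np.sin(p0[2])
    W=np.stack([p0[0]+cs*X-sn*Y,p0[1]+sn*X+cs*Y,np.full_like(X,ztop)],-1)
    uv=proj(c,W.reshape(-1,3),c["fish"]).reshape(n,n,2).astype(np.float32)
    I=cv2.remap(g,uv[...,0],uv[...,1],cv2.INTER_CUBIC)
    V=np.zeros((n,n),bool); V[(uv[...,0]>0)&(uv[...,0]<559)&(uv[...,1]>0)&(uv[...,1]<419)]=1
    # template edges: post outer square and socket square boundaries
    L=cv2.GaussianBlur(I[...,0],(0,0),2)
    def samp(h,dx,dy,a):
        k=np.linspace(-h*.8,h*.8,15); e=[]
        for sx in(1,-1):
            for sy in(1,-1):
                for (nx,ny) in((1,0),(-1,0),(0,1),(0,-1)):
                    e.append(np.stack([sx*.07+nx*h+k*abs(ny),sy*.05+ny*h+k*abs(nx)],-1)); 
        return np.array(e)
    def at(P,q):
        c_,s_=np.cos(q[2]),np.sin(q[2]); x=c_*P[...,0]-s_*P[...,1]+q[0]; y=s_*P[...,0]+c_*P[...,1]+q[1]
        return cv2.remap(L,(y/s+n/2).astype(np.float32).reshape(P.shape[:-1]),(x/s+n/2).astype(np.float32).reshape(P.shape[:-1]),cv2.INTER_LINEAR)
    ins,outs=samp(.0065,0,0,0),samp(.0097,0,0,0); o1,o2=samp(.0108,0,0,0),samp(.0138,0,0,0)
    def cost(q): return -(np.clip(at(outs,q)-at(ins,q),-10,25).mean()+.5*np.clip(at(o2,q)-at(o1,q),-10,40).mean())
    best=None
    for dx in np.arange(-.012,.0121,.003):
        for dy in np.arange(-.012,.0121,.003):
            for da in(-.06,-.03,0,.03,.06):
                v=cost([dx,dy,da])
                if best is None or v<best[0]: best=(v,[dx,dy,da])
    p=np.array(best[1]); o=minimize(cost,p,method="Nelder-Mead",options=dict(initial_simplex=np.vstack([p]+[p+d for d in np.diag([.002,.002,.02])]),xatol=2e-5,fatol=1e-4)); d=o.x
    if show:
        im=cv2.cvtColor(np.clip(I,0,255).astype(np.uint8),cv2.COLOR_LAB2BGR)
        for P in np.concatenate([samp(.008,0,0,0),samp(.012,0,0,0)]):
            c_,s_=np.cos(d[2]),np.sin(d[2]); x=c_*P[:,0]-s_*P[:,1]+d[0]; y=s_*P[:,0]+c_*P[:,1]+d[1]
            for a,b in zip(x,y):
                i,j=int(a/s+n/2),int(b/s+n/2)
                if 0<=i<n and 0<=j<n: im[i,j]=(0,255,0)
        cv2.imwrite(show,im[60:420,90:390] if 0 else im)
    return np.array([p0[0]+cs*d[0]-sn*d[1],p0[1]+sn*d[0]+cs*d[1],p0[2]+d[2]]),-o.fun
def wrist(r):
    c=r.read_camera("wrist"); c["fish"]=True; return c
E
python3 - <<'E'
from cell import r; from h import *
c=wrist(r); p,s=sockfit(c,[.497,.032,1.5247],.06,"o1.png"); print("base wrist",p.round(4),s)
t=r.read_camera("top"); t["fish"]=False
F={"A":[.6243,.2512,-.1816],"B":[.6305,-.2985,.1498],"C":[.3695,-.2468,-.1858]}
for k,v in F.items(): print(k,*sockfit(t,v,.074,f"o{k}.png"))
# wrist view of B with the tool aligned
f=F["B"]; 
for y in (f[2],f[2]+np.pi):
    j=r.solve_ik([f[0],f[1],.294],down(y)); print(y,None if j is None else np.round(j,2))
j=min((r.solve_ik([f[0],f[1],.294],down(f[2]+d)) for d in (0,np.pi)),key=lambda j:9 if j is None else abs(j[5]))
r.movej(j); c=wrist(r); print("B wrist",*sockfit(c,f,.074,"o2.png"),r.read_time_s())
ims=[cv2.imread(x) for x in("o1.png","o2.png")]; cv2.imwrite("pics/o12.png",cv2.resize(np.hstack(ims),(800,400)))
E
```

```text
base wrist [0.4993 0.0316 1.5307] 25.967363357543945
A [ 0.62586912  0.25656443 -0.17934372] 17.470279693603516
B [ 0.6189148  -0.28353227  0.14592973] 23.311786651611328
C [ 0.37311123 -0.23431346 -0.19077182] 19.285606384277344
0.1498 [-0.44  0.57  0.46  1.45  0.    2.55]
3.291392653589793 [-0.44  0.57  0.46  1.45  0.   -0.59]
B wrist [ 0.6354509  -0.29936827  0.1438029 ] 24.490116119384766 23.725
```

View pics/o12.png

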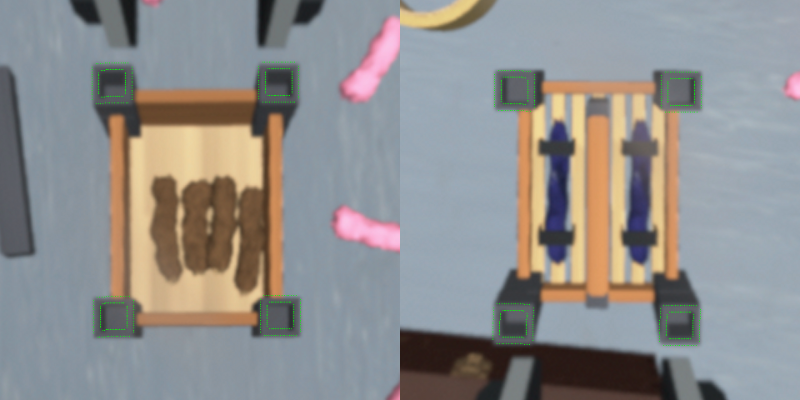

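Both fits sit right on the sockets. Next: grip B, release and look again to calibrate the camera bias across the bar, then regrip and lift.

```bash
cat > st.py <<'E'
from cell import r
from h import *
HB=.067; LZ=.227
def wrap(a): return (a+np.pi)%(2*np.pi)-np.pi
def R2(a): return np.array([[np.cos(a),-np.sin(a)],[np.sin(a),np.cos(a)]])
def tyaw(): # present tool x direction angle
    q=np.array(r.read_tool_rot()); x=Ro.from_quat(q[[1,2,3,0]]).apply([1,0,0]); return np.arctan2(x[1],x[0])
def look(p,ztop,e=(0,0),show=None):
    "view from ztop+0.22 straight over; returns pose with bias e (tool frame) removed"
    js=[j for d in(0,np.pi) if (j:=r.solve_ik([p[0],p[1],ztop+.22],down(p[2]+d))) is not None]
    j0=r.read_joint_pos(); r.movej(min(js,key=lambda j:abs(j[5])))
    f,s=sockfit(wrist(r),p,ztop,show); f[:2]-=R2(tyaw())@np.array(e); return f,s
def grasp(f,hb=HB,op=.05):
    ys=[f[2],f[2]+np.pi]; y=min(ys,key=lambda a:abs(wrap(a-tyaw())))
    r.move_gripper(op); r.servo_line([f[0],f[1],hb+.06],down(y),v=.25)
    hit=r.servo_line([f[0],f[1],hb],v=.1,until_force=10); r.move_gripper(0,90)
    return hit,r.read_grip_width()
E
python3 - <<'E'
from st import *
f=np.array([.6354,-.2994,.1438]); f,s=look(f,.074); print(f,s)
print(grasp(f)); tc=np.array(r.read_eef_pos())[:2]
r.move_gripper(.05); r.servo_line([*tc,.294],v=.2)
g,s=sockfit(wrist(r),f,.074,"o3.png"); e=R2(-tyaw())@(g[:2]-tc); print("after",g,s,"e tool",e,"tcp",tc,tyaw(),r.read_time_s())
E
```

```text
[ 0.63537862 -0.29919911  0.14369201] 24.77739715576172
(False, 0.012314388313651402)
after [ 0.63540457 -0.29936744  0.14310776] 24.530593872070312 e tool [ 0.00049084 -0.00010051] tcp [ 0.63590474 -0.29939664] -2.9979221921213473 28.1333
```

Camera bias is about 0.1 mm, so it can be ignored. Stacking B.

```bash
cat >> st.py <<'E'
BASE=np.array([.4993,.0316,1.5307])
def insert(zseat,yaw,hb,off=(0,0),b=BASE):
    "lower the held piece (origin hb below TCP) at stack pose; off: TCP offset from its origin, world frame"
    zt=zseat+hb; tgt=b[:2]+np.array(off)
    for k,(dx,dy) in enumerate([(0,0),(.0015,0),(-.0015,0),(0,.0015),(0,-.0015),(.002,.002),(-.002,-.002),(.002,-.002),(-.002,.002)]):
        d=R2(yaw)@np.array([dx,dy])
        r.servo_line([*(tgt+d),zt+.019],down(yaw),v=.05)
        hit=r.servo_line([*(tgt+d),zt-.002],v=.035,until_force=8); z=r.read_eef_pos()[2]
        print("try",k,hit,"z-zt",round(z-zt,4),"F",np.round(r.read_wrist_force(),1),"w",round(r.read_grip_width(),4))
        if z-zt<.003: return True
    return False
def stack(f,zseat,hb=HB):
    print("grasp",grasp(f,hb)); p=np.array(r.read_eef_pos())
    r.servo_line([p[0],p[1],p[2]+.02],v=.1)
    zc=max(zseat+hb+.03,p[2]+.09); r.servo_line([p[0],p[1],zc],v=.25)
    print("held w",r.read_grip_width(),"F",np.round(r.read_wrist_force(),1))
    js=[(j,y) for y in(BASE[2],BASE[2]-np.pi) if (j:=r.solve_ik([BASE[0],BASE[1],zc],down(y))) is not None]
    j,y=min(js,key=lambda t:abs(t[0][5]-r.read_joint_pos()[5]))
    r.move_to([BASE[0],BASE[1],zc],down(y)); r.dwell(.3)
    ok=insert(zseat,y,hb); print("w",r.read_grip_width())
    return ok
def release(up=.12):
    p=np.array(r.read_eef_pos()); r.move_gripper(.05); r.servo_line([p[0],p[1],p[2]+up],v=.2)
E
python3 - <<'E'
from st import *
f=np.array([.6354,-.2994,.1434])
ok=stack(f,.046); print(ok,r.read_time_s())
if ok:
    release(.16)
    print("stack top",*sockfit(wrist(r),BASE,.12,"o4.png"),r.read_time_s())
E
```

```text
grasp (False, 0.012343400464531258)
held w 0.012836316769530898 F [-1.  -0.1 -4.9]
try 0 True z-zt 0.0076 F [ 0.6  1.9 -4.5] w 0.0123
try 1 True z-zt 0.0101 F [ 1.7  2.8 -2.4] w 0.0127
try 2 True z-zt 0.0011 F [-1.6  0.3  4.2] w 0.013
w 0.01298963618406917
True 35.4333
stack top [0.50047312 0.03122516 1.53104204] 24.147769927978516 36.8917
```

B is seated. I'll re-look at the stack top from the standard height, then stack A.

Run:
```python
import st; from st import *
b,s=look(BASE,.12,show="o5.png"); print("stack",b,s,tyaw()); st.BASE[:]=b
import json; json.dump(list(b),open("b1.json","w"))
f,s=look([.6243,.2512,-.1816],.074,show="o6.png"); print("A",f,s)
if s>20:
    f2,s=look(f,.074,show="o6.png"); print("A",f2,s)
    # insert() default arg b is the same array, updated in place
    ok=stack(f2,.106); print(ok,r.read_time_s())
    if ok:
        release(.213-.0); b,s=sockfit(wrist(r),BASE,.18,"o7.png"); print("top",b,s,r.read_time_s())
```

```text
stack [0.50061531 0.0311011  1.5309187 ] 26.486661911010742 -1.610911921356937
A [ 0.62853635  0.25293108 -0.17867931] 26.05203628540039
A [ 0.62872514  0.25289571 -0.17921216] 25.84119415283203
grasp (False, 0.012053546322260793)
held w 0.012359899895800625 F [-0.1  0.  -3.9]
try 0 True z-zt 0.0091 F [ 1.2 -2.7 -3.3] w 0.0127
try 1 True z-zt 0.0145 F [-0.1  0.2  4.9] w 0.0127
try 2 True z-zt 0.0011 F [-1.5  0.3  4.2] w 0.0123
w 0.012270933378695385
True 46.1333
top [0.50221767 0.03155792 1.53075916] 26.58157730102539 47.85
```

A is seated too. Now C, after a fresh look at the stack top.

```bash
sed -i 's/\[(0,0),(.0015,0),(-.0015,0),/[(-.0012,0),(0,0),(.0015,0),/' st.py
python3 - <<'E'
import st; from st import *
b,s=look([.502,.0315,1.5308],.18,show="o8.png"); print("stack",b,s,tyaw()); st.BASE[:]=b
f,s=look([.3695,-.2468,-.1858],.074,show="o9.png"); print("C",f,s)
if s>20:
    ok=stack(f,.166); print(ok,r.read_time_s())
    if ok:
        release(.22); b,s=sockfit(wrist(r),BASE,.24,"o10.png"); print("top",b,s,r.read_time_s())
        t=r.read_camera("top"); cv2.imwrite("pics/t4.png",cv2.resize(t["image"][90:300,80:430,::-1],(800,480),interpolation=cv2.INTER_CUBIC))
E
```

```text
stack [0.50243387 0.03795715 1.53269396] 24.6182804107666 -1.6109112150026978
C [ 0.37815586 -0.24921222 -0.18003101] 23.0491943359375
grasp (False, 0.0126513815823231)
held w 0.012686808946017723 F [ 0.1 -0.3 -4.6]
try 0 True z-zt 0.0009 F [-0.4  0.4  4.8] w 0.0127
w 0.01266128971557828
True 57.6417
top [0.50368334 0.03277185 1.53034427] 25.722305297851562 59.4
```

C reports seated, but the stack look (y=0.038) doesn't match the others. I'll check those overlays and the side view.

Run:
```python
from st import *
c=r.read_camera("side"); s=cv2.resize(c["image"][110:270,200:340,::-1],(350,400),interpolation=cv2.INTER_CUBIC)
a=[cv2.resize(cv2.imread(f"o{i}.png"),(400,400)) for i in (8,9,10)]
cv2.imwrite("pics/chk.png",cv2.resize(np.vstack([np.hstack(a[:2]),np.hstack([a[2],cv2.copyMakeBorder(s,0,0,0,50,0)])]),(600,600)))
```

```text
(no output)
```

View pics/chk.png

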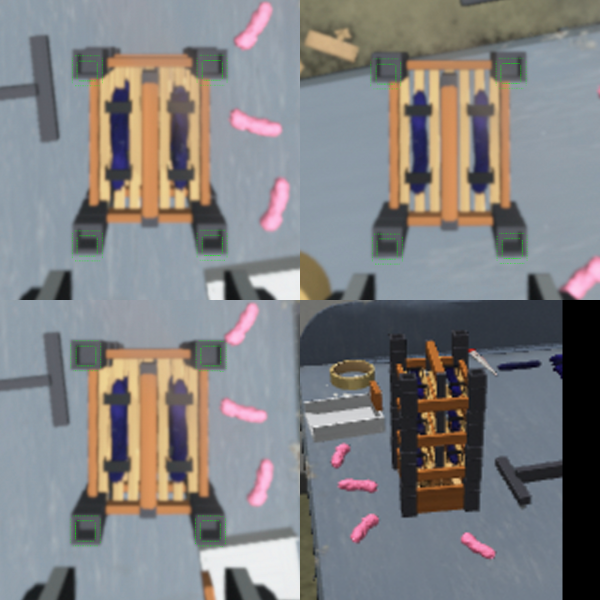

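View pics/t4.png

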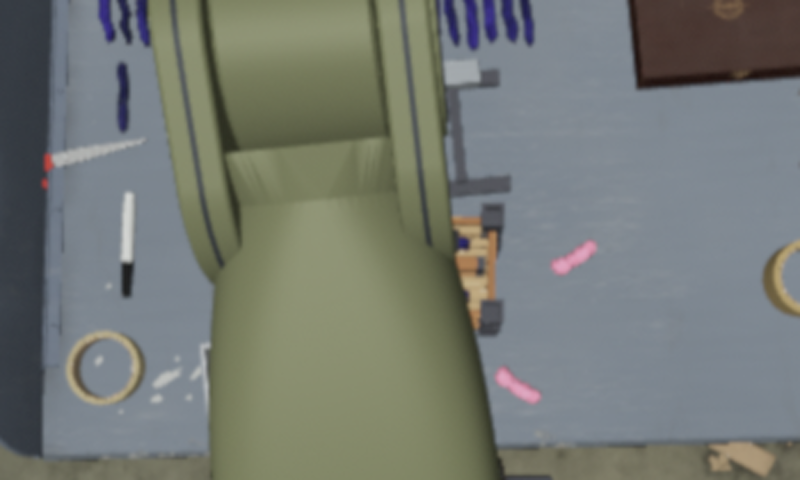

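The stack stands straight with three frames seated, and every cross-section is aligned. The odd offset was arm lag at picture time, so I'll dwell before shots from now on. Next I'll look at the yoke and fit it with free bar dimensions.

```bash
sed -i 's/    f,s=sockfit(wrist(r),p,ztop,show)/    r.dwell(.5); f,s=sockfit(wrist(r),p,ztop,show)/' st.py
cat >> st.py <<'E'
def yokefit(c,p0,show=None):
    img=c["image"]; f=img.astype(int); mx=f.max(2); sat=mx-f.min(2)
    D=((mx<125)&(sat<30)).astype(float); Db=cv2.GaussianBlur(D,(0,0),1.)
    fish=c["fish"]
    k=proj(c,tf(box(-.105,.105,-.085,.085,.02,.021),p0),fish); roi=np.zeros(D.shape,np.uint8)
    cv2.fillConvexPoly(roi,cv2.convexHull(np.round(k).astype(np.int32)),1)
    k=proj(c,tf(box(.045,.095,-.034,.034,.01,.066),p0),fish); cv2.fillConvexPoly(roi,cv2.convexHull(np.round(k).astype(np.int32)),0)
    def bx(q): return [box(-.07,.07,-.007,.007,.016,.042)]+[box(s*.07-q[3],s*.07+q[3],-q[4],q[4],.016,.016+q[5]) for s in(1,-1)]
    def cost(q): return (((cv2.GaussianBlur(mask(c,D.shape,bx(q),q[:3],fish),(0,0),1.)-Db)*roi)**2).sum()
    p=np.array([*p0,.011,.06,.026])
    for st in(.01,.003):
        o=minimize(cost,p,method="Nelder-Mead",options=dict(initial_simplex=np.vstack([p]+[p+d for d in np.diag([st,st,st*8,.002,.004,.005])]),xatol=5e-5,fatol=1e-3,maxiter=900)); p=o.x
    if show:
        im=img[:,:,::-1].copy(); e=mask(c,D.shape,bx(p),p[:3],fish); im[(e>.3)&(e<.7)]=(0,255,0); im[roi==0]=im[roi==0]//2
        cv2.imwrite(show,cv2.resize(im,(800,600)))
    return p,o.fun/Db[roi>0].sum()
E
python3 - <<'E'
from st import *
b,s=look([.502,.0315,1.5308],.24,show="o11.png"); print("stack",b,s,tyaw())
p=np.array([.688,-.003,.069])
js=[j for d in(0,np.pi) if (j:=r.solve_ik([p[0],p[1],.262],down(p[2]+d))) is not None]
print([np.round(j,2) for j in js])
r.servo_line([.56,0.03,.40],v=.25)
r.movej(min(js,key=lambda j:abs(j[5]))); r.dwell(.5)
q,s=yokefit(wrist(r),p,"pics/y1.png"); print(q.round(4),s,tyaw(),r.read_eef_pos(),r.read_time_s())
E
```

```text
stack [0.50376884 0.03257065 1.53145515] 26.213836669921875 -1.6106564523866163
[array([-0.  ,  0.55,  0.34,  1.36,  0.  ,  3.07]), array([-0.  ,  0.55,  0.34,  1.36,  0.  , -0.07])]
[ 0.6929 -0.003   0.0704  0.0092  0.0609  0.0139] 0.00830330209685953 -3.0725376924224683 [ 0.68796179 -0.00299317  0.26195052] 62.6
```

View pics/y1.png

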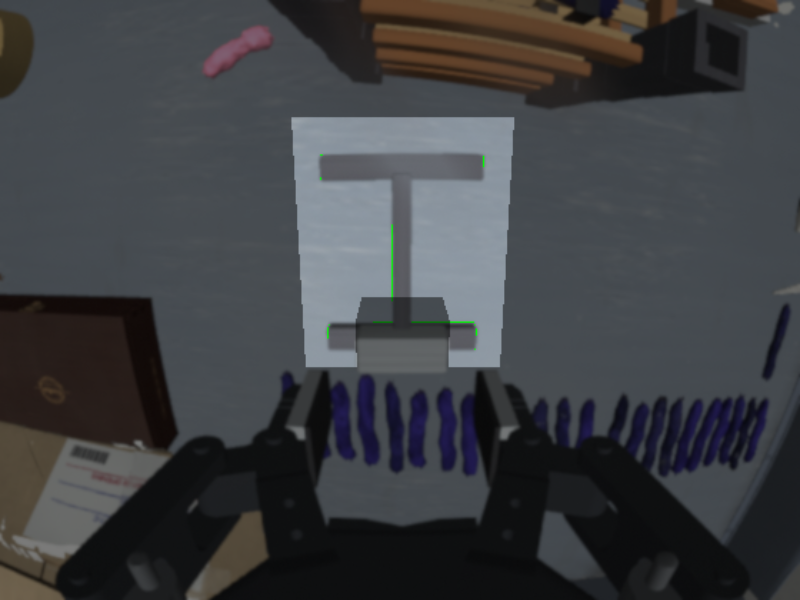

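The yoke fit is tight (residual 0.8 %), so I'll grip at its balance point (+37 mm) and stack it.

```bash
cat > yk.py <<'E'
from st import *
Y=np.array([.6929,-.003,.0704]); hb=.043; zs=.226
BASE[:]=[.5037,.0326,1.5313]
g=Y[:2]+R2(Y[2])@np.array([.037,0]); zc=zs+hb+.035
rel=np.pi if abs(wrap(tyaw()-Y[2]))>1.5 else 0 # tool yaw - yoke yaw
def opts():
    for yy in (BASE[2],BASE[2]-np.pi):
        off=R2(yy)@np.array([.037,0])
        for ty in (yy+rel,):
            j=r.solve_ik([*(BASE[:2]+off),zc],down(ty)); yield yy,ty,off,j
E
python3 - <<'E'
from yk import *
print(g,[ (None if (j:=r.solve_ik([*g,z],down(Y[2]+rel))) is None else np.round(j,2).tolist()) for z in (hb,.16,zc)])
for o in opts(): print(o[0],o[1],None if o[3] is None else np.round(o[3],2))
E
```

```text
[ 7.29808349e-01 -3.97351101e-04] [[-0.0, 0.74, 0.11, 0.94, 0.0, -0.07], [-0.0, 0.66, 0.28, 1.19, 0.0, -0.07], [-0.0, 0.65, 0.62, 1.54, 0.0, -0.07]]
1.5313 4.672892653589793 [ 0.14  0.22 -0.07  1.28  0.   -1.39]
-1.610292653589793 1.5313 [-0.01  0.2  -0.09  1.28  0.    1.6 ]
```

Run:
```python
from yk import *
r.move_gripper(.045); r.servo_line([*g,.12],down(Y[2]+rel),v=.2)
print("hit",r.servo_line([*g,hb],v=.08,until_force=10)); r.move_gripper(0,110); print("w",r.read_grip_width())
r.servo_line([*g,hb+.03],v=.06); print("w",r.read_grip_width(),"F",np.round(r.read_wrist_force(),1),"M",np.round(r.read_moment(),2))
r.servo_line([*g,zc],v=.15); r.dwell(.5)
yy,ty,off,j=list(opts())[0]
r.move_to([*(BASE[:2]+off),zc],down(ty)); r.dwell(.5)
print("w",r.read_grip_width(),r.read_time_s())
c=r.read_camera("side"); cv2.imwrite("pics/y2.png",cv2.resize(c["image"][60:270,180:460,::-1],(800,600),interpolation=cv2.INTER_CUBIC))
ok=insert(zs,ty,hb,off); print(ok,r.read_time_s())
```

```text
hit False
w 0.011475989176430583
w 0.011832975918187947 F [ 0.1  0.1 -4.9] M [0.01 0.01 0.03]
w 0.011967997023993924 69.7583
try 0 True z-zt 0.0009 F [-0.3  0.2  4.6] w 0.0115
True 70.8083
```

View pics/y2.png

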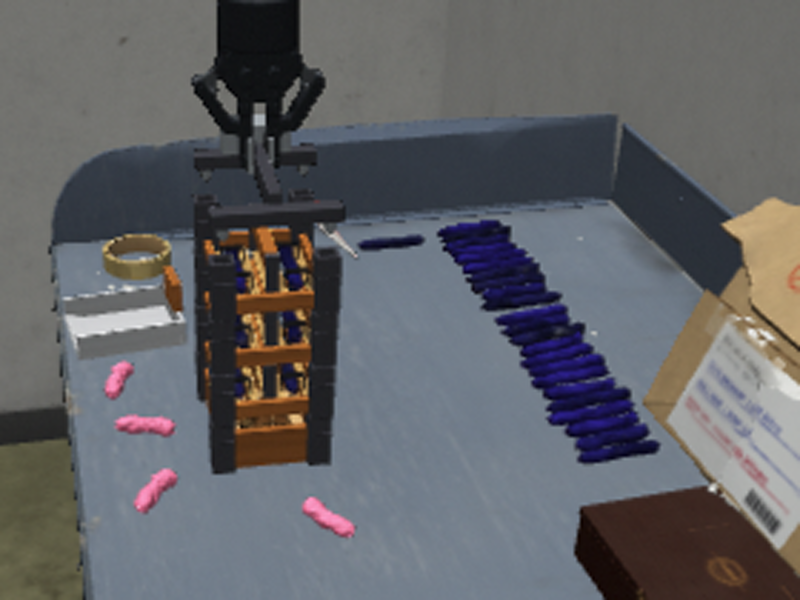

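The yoke was carried level over the stack and went home on the first try. Tray is upright at (125,320). I'll release, back off and check once more.

Run:
```python
from st import *
p=np.array(r.read_eef_pos()); r.move_gripper(.04); r.servo_line([p[0],p[1],p[2]+.1],v=.1)
r.movej([-1.232,.26,-.138,1.173,0,1.571]); r.dwell(.5)
c=r.read_camera("side"); t=r.read_camera("top")
a=cv2.resize(c["image"][70:280,180:390],(600,600),interpolation=cv2.INTER_CUBIC)[:,100:500]; b=cv2.resize(t["image"][150:300,150:300],(600,600),interpolation=cv2.INTER_CUBIC)[:,100:500]
cv2.imwrite("pics/fin.png",np.hstack([a,b])[:,:,::-1]); print(r.read_time_s())
```

```text
75.4667
```

View pics/fin.png

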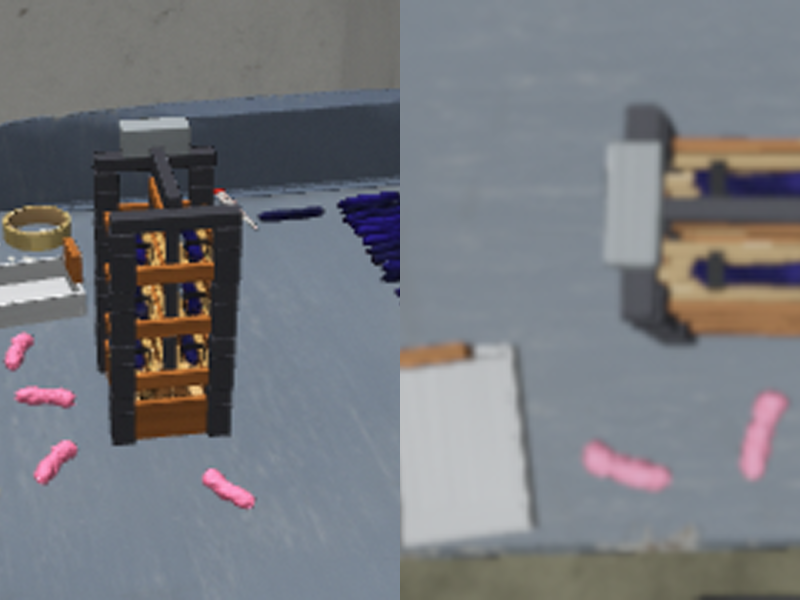

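The yoke sits flush on all the posts at (110–240,150–220), the stack is upright, and the tray is empty and flat. Handing in.

```bash
python3 -c "
from cell import r
print(r.sign_off())"
```

```text
the job is handed in; nothing more can be done
None
```

I handed the job in at about 75 s: all four sticks are in the bottom frame, the tray is upright on the bench, and all three frames and the yoke are seated on the stack; sign-off returned no verdict.

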